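Hang the ear defenders on the bench rail

ROBOT

A 6-joint arm with a two-finger parallel gripper is mounted at the origin on the work surface. World frame = base frame: x ahead of the robot, y to its left, z up, the work surface at z = 0. Lengths are in m, angles in rad, forces in N, time in s.
With the tool pointing down it reaches from about 0.35 to 0.975 m from the base axis. Payload 4.9 kg.
Tool frame: the origin (TCP) lies midway between the tips of the shut fingers; the grasp point (between the pads) lies 19 mm behind it; z points along the fingers, y is the direction in which the jaws open and shut (so a half turn about z gives the same grasp; the last joint's range is limited). The gripper opens to 85 mm and grips with 20 to 120 N. Pads are 22 mm wide; open, the fingers measure 114 mm over their backs; the gripper's body (76 mm by 85 mm) begins 54 mm behind the grasp point. The pads swing forward as they close: fully open they stand 13 mm farther back than shut.
Start: joints at [1.168, 0.053, 1.613, -0, 1.476, -0.119], TCP at [0.175, 0.6, 0.231] pointing down, gripper open.
Joint ranges: [-3.01, 3.01], [-1.01, 2.22], [0.06, 2.58], [-1.02, 4.17], [0.09, 2.62], [-3.14, 3.14]. Speed limits (rad/s): [2.57, 2.57, 3.14, 3.14, 3.14, 3.14].

INTERFACE

Orientations are given as a unit quaternion [w, x, y, z].
In Python, from plant import state, grab_frame, camera_params, job_done, boxes_of gives the robot as it stands.
- The arm moves only by the tool step_arm, never from a script. Its argument "steps" is a list of rows, each a list of 4 numbers: the shift along the tool's x, y, z in mm, then the turn about the tool's z in degrees. A call has 1 to 8 rows; each row shifts and turns the pose as measured when the row begins, along the tool's axes as they then stand; what a row does not reach is not made up. A row lasts 1/10 s, in which the tool goes at most 50 mm and 8.59 degrees, less where a joint would pass 70% of its speed; a pose out of reach is approached as far as the arm can. A call is refused whole if a number of a shift passes 50 or a number of a turn 8.59, either way. A call with a gripper value outside its range is refused whole. "claw" is the opening in per cent of the stroke, from 0 (shut) to 100 (fully open), set as the call begins (left out, the last holds). The fingers move at their own pace and stop on an object; the grip force is fixed at half the most. Time passes only in rows, so rows that do not move let the fingers close. It gives the time, the measured TCP pose, the force and the opening at its end, in the units of the state.
- state(): the state, without advancing time (a new reading comes with each control period).
- grab_frame(name): name is "scene" or "top"; returns (picture, depth): 400x640x3 uint8, red, green, blue; 400x640 float32, m along the optical axis (not along the pixel's ray), 0 where there is no reading.
- camera_params(name): a dict with "mtx" (3x3 intrinsics, pixels), "k1" (the pictures are not rectified: a ray, as slopes to the right and down, at radius r is drawn at 1 + k1 r^2 times it, then the intrinsics apply), "extrinsics" (4x4, takes a point from camera to world coordinates). Camera axes: x right, y down, z forward; pixel columns grow to the right and rows downward; lengths in m; the calibration is good to about 2 mm. A picture is of the moment at which its call begins. camera_params takes no time and is no camera call.
- job_done(): hands the job in, once; it reports no verdict.
Trained networks look in the newest picture that a camera, given by its name, has taken for a name from the list of things; names that differ only in an ending like _2 or _b are one class to them, and where a whole thing is asked for, a point or a joint stands for the part that bears it (a point fixed in the world has none). Each returns a list of dicts, best first, with "p" (0 to 1); they miss things now and then, are a little off and sometimes report something else, mostly with a low value. They report only what shows in the picture. A call takes as long as a camera call. They do not tell look-alikes from the thing itself.
- boxes_of(camera, label): "box" ([left, top, width, height] in pixels, round what is visible of it).
The state is a dict: "time": time; "joint_pos": joint angles; "joint_vel": joint speeds; "joint_efforts": joint torques, N m; "tool_pos": TCP position; "tool_rot": TCP orientation; "contact_force": force on the tool from outside, world axes, zero at the start; "ft_torque": the same for the moment, N m; "gripper_width": opening from 0.0 (shut) to 1.0 (fully open).
Only numpy, scipy, OpenCV 4.12 (cv2) and the standard library are available. Lean on these libraries where they do the work, as an engineer would, in place of code of your own. Each camera call takes 0.05 s, during which the arm holds its last target. There are 200 camera calls.

TASK

Put the yellow ear defenders away: pick them up by the headband and drape the headband over the horizontal steel rail, between the two blue collars, with one cup hanging down on each side of the rail. Lower the band onto the rail before you let go rather than dropping it, leave the ear defenders hanging still and released, and do not disturb the jar, screwdriver, brush or drill.

Things in the scene. Friction and masses are not known exactly. Their poses are not given: they have to be found in the camera images.
- ear_defenders: Rigid ear defenders, about 0.2 kg, standing loose on two yellow cups. Origin on the bench midway between the cups; z up, x from cup to cup, y across the band. Cups with black cushions: x 41 to 82 mm either side, 64 mm wide (y), 76 mm tall. Black band: arch in the x-z plane, mean radius 70 mm about z = 80 mm, 24 mm wide (y), 10 mm thick, top at z = 155 mm. Both ends are alike.
- band_underside (a point): The middle of the underside of the headband's top, 145 mm above the cups' undersides (origin of ear_defenders + 145 mm in z); this is what rests on the rail. The underside is flat there for 17 mm either side.
- band_shoulder_a (a point): Centre of the band at the shoulder that starts nearer the robot, (-49.5, 0, 129.5) mm in the ear_defenders frame. The place to grip: across the 24 mm width (fingers closing along y), tool tilted about 35 degrees, pointing down and away from the robot towards the arch's middle.
- band_shoulder_b (a point): The same on the other side of the arch, at (49.5, 0, 129.5) mm in the ear_defenders frame.
- rail_stand: Fixed stand on the bench. Origin on the bench midway between the posts; y along the rail, x level, square to the rail, away from the robot. Round steel rail, 16 mm diameter, 400 mm long along y, axis 167 mm up. Posts 20 mm square at y = -210 and +210 mm (feet 60 mm square, 8 mm high) carry a grey wiring duct above the rail (see duct_edge).
- rail_top (a point): Highest line of the rail, midway between the posts, 175 mm above the bench; axes as rail_stand.
- collars: Two blue collars fixed on the rail, discs of 32 mm diameter, 12 mm thick, centred 48 mm either side (along y) of this origin, which is on the rail's axis midway between them; 84 mm of free rail between them. Axes as rail_stand. Their place along the rail varies.
- jar: Bystander: glass jar with grey cap, 72 mm diameter, 100 mm high, standing; origin at the centre of its underside. Leave alone.
- screwdriver: Bystander: screwdriver lying on the bench along its x axis, about 200 mm long. Leave alone.
- brush: Bystander: brush lying on the bench along its x axis, about 200 mm long. Leave alone.
- drill: Bystander: green electric drill lying on its side, about 240 mm long along its x axis, 70 mm high; origin on the bench under its body. Leave alone.
- duct_edge (a point): Middle of the lower front (robot-side) edge of the grey slotted duct, at (-30, 0, 410) mm in the rail_stand frame. The duct is 500 mm long along y, 50 mm square: x -30 to +20, z 410 to 460 mm. It bars a vertical gripper over the rail: lean the tool back towards the robot, about 35 degrees, to hang things under it.
Mind the look-alikes: they are no part of the job. What is shaped like the ear_defenders but orange is not meant.

How it is judged:
On the way:
1. the band is lowered to within 30 mm of the rail's top, above it, while still gripped (z of band_underside in the frame of rail_top between -0.01 and 0.03 m and x of band_underside in the frame of rail_top between -0.04 and 0.04 m and contact force between the fingers and ear_defenders above 1 N), for 0.1 s.
At the end, for the whole second after the job is handed in: Ear defenders released and still on the rail: band underside on the rail top (12 mm in height, 40 mm across), within 35 mm of the middle between the collars, a cup on each side, upright within 0.5 rad, square to the rail within 0.6 rad (z of band_underside in the frame of rail_top between -0.01 and 0.012 m and x of band_underside in the frame of rail_top between -0.04 and 0.04 m and y of band_underside in the frame of collars between -0.035 and 0.035 m and angle between ear_defenders's own z axis and vertical below 0.5 rad and angle between the x axis of ear_defenders and the x axis of rail_stand, either way round below 0.6 rad and contact force between ear_defenders and rail_stand above 0.3 N and linear speed of ear_defenders below 0.03 m/s); the robot touches nothing.
It fails at once if the jar is moved by more than 30 mm (distance of jar from where it was at the start of the episode above 0.03 m).
It fails at once if the screwdriver is moved by more than 30 mm (distance of screwdriver from where it was at the start of the episode above 0.03 m).
It fails at once if the brush is moved by more than 30 mm (distance of brush from where it was at the start of the episode above 0.03 m).
It fails at once if the drill is moved by more than 30 mm (distance of drill from where it was at the start of the episode above 0.03 m).
It also fails if it takes over 50 s, if anything falls off the work surface, if the arm or the gripper's body presses on something with over 40 N, if the wrist force passes 120 N, or if a joint passes its speed limit or range.

## Working session

There is one attempt and no reset: what is moved stays moved. The work goes in short steps, Python scripts to look and compute and a tool call to move; the robot and the scene stay as the last step left them, time stands still between calls to the robot, and variables do not carry over. Pictures are saved under pics/ and viewed, about 8 in all and at most 12, crops included, and the job is handed in when it is done.

Besides the shell and the picture viewer there is one more tool, called after "Call:" as name(argument=value, ...), one argument or row to a line, values as JSON. step_arm: Moves the arm, as the interface text tells. Its arguments: {"type":"object","properties":{"steps":{"type":"array"},"claw":{"type":"number"}},"required":["steps"]}

```bash
mkdir -p pics; cat > h.py <<'E'
import numpy as np, cv2
from plant import state, grab_frame, camera_params, job_done, boxes_of
def cloud(name):
    im,d=grab_frame(name); c=camera_params(name); K=np.array(c["mtx"],float)
    h,w=d.shape; u,v=np.meshgrid(np.arange(w),np.arange(h))
    p=np.stack([u,v],-1).reshape(-1,1,2).astype(np.float64)
    n=cv2.undistortPoints(p,K,np.array([c["k1"],0,0,0.]),).reshape(h,w,2)
    P=np.dstack([n*d[...,None],d]); E=np.array(c["extrinsics"])
    W=P@E[:3,:3].T+E[:3,3]; W[d==0]=np.nan
    return im,W
def save(im,name): cv2.imwrite("pics/"+name,im[...,::-1])
E
python3 - <<'E'
from h import *
s=state(); print(s["time"],s["tool_pos"],s["tool_rot"])
ims=[]
for n in("scene","top"):
    im,W=cloud(n); np.save(n+".npy",W); np.save(n+"_im.npy",im); ims.append(im)
    for l in("ear_defenders","rail_stand","collars","jar","drill","brush","screwdriver"):
        for b in boxes_of(n,l)[:3]:
            x,y,w,h=b["box"]; cx,cy=int(x+w/2),int(y+h/2)
            print(n,l,round(b["p"],2),np.round(b["box"]),np.round(W[min(cy,399),min(cx,639)],3))
save(ims[0],"s0.png");save(ims[1],"t0.png")
E
```

```text
0.0 [0.17474728 0.59940736 0.23003463] [-2.86479762e-04  1.41423514e-01  9.89948619e-01 -1.01910688e-03]
scene ear_defenders 0.77 [280. 137.  39.  43.] [ 0.237  0.27  -0.003]
scene rail_stand 0.72 [314. 137.  94. 185.] [ 0.64   0.069 -0.004]
scene collars 0.43 [348. 225.  26.  25.] [ 0.684 -0.066  0.176]
scene jar 0.45 [299. 211.  36.  23.] [ 0.471  0.01  -0.003]
scene jar 0.42 [392. 167.   8.  18.] [0.672 0.33  0.071]
scene drill 0.95 [279. 338.  66.  59.] [ 0.727 -0.472 -0.002]
scene drill 0.45 [212. 290.  55.  24.] [ 0.405 -0.416  0.019]
scene brush 0.78 [209. 291.  56.  24.] [ 0.399 -0.425  0.022]
scene screwdriver 0.6 [241. 272.  29.   2.] [ 0.39  -0.297  0.02 ]
scene screwdriver 0.38 [311. 136.  97. 188.] [0.639 0.06  0.   ]
top ear_defenders 0.98 [311. 182.  22.  48.] [ 0.509 -0.037  0.148]
top ear_defenders 0.8 [231. 253.  41.  40.] [ 0.281  0.234 -0.001]
top rail_stand 0.66 [250. 115. 178.  63.] [ 0.776 -0.107  0.001]
top collars 0.58 [310. 154.  33.   8.] [ 0.678 -0.049  0.169]
top jar 0.68 [210. 164.  23.  22.] [0.635 0.337 0.099]
top drill 0.9 [410. 144.  57.  41.] [ 0.689 -0.49   0.03 ]
top drill 0.72 [252. 115. 175.  63.] [ 0.776 -0.107  0.001]
top brush 0.62 [251. 115. 181.  63.] [ 0.776 -0.115  0.003]
top screwdriver 0.59 [366. 213.  36.  44.] [ 0.418 -0.27   0.025]
top screwdriver 0.51 [313. 185.  20.  45.] [ 0.505 -0.037  0.148]
```

```bash
python3 - <<'E'
import numpy as np,cv2
a=np.load("scene_im.npy")[110:400,190:490];b=np.load("top_im.npy")[90:310,180:480]
f=2.0
A=cv2.resize(a,None,fx=2,fy=2,interpolation=3);B=cv2.resize(b,None,fx=2.6,fy=2.6,interpolation=3)
cv2.imwrite("pics/s1.png",A[...,::-1]);cv2.imwrite("pics/t1.png",B[...,::-1])
E
```

```text
(no output)
```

View pics/s1.png

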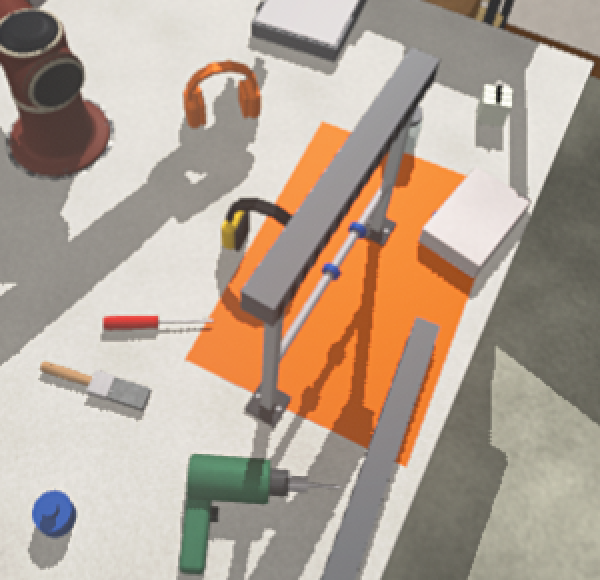

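View pics/t1.png

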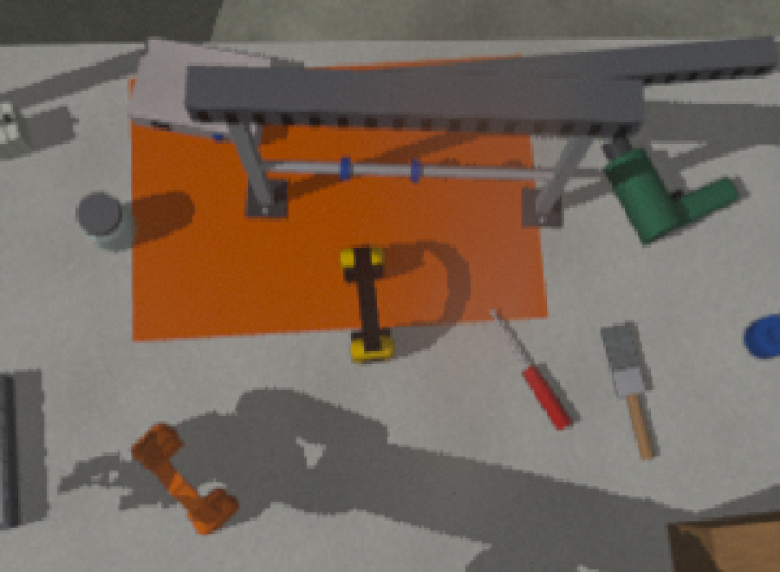

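The pictures show the yellow pair at about (320,205) px in the top view, with the orange look-alike at (250,273). The rail is behind it, with blue collars at about (313,155) and (340,156). I'll fit the poses from the cloud next.

```bash
python3 - <<'E'
import numpy as np,cv2
for n in("top","scene"):
    W=np.load(n+".npy");im=np.load(n+"_im.npy");h=cv2.cvtColor(im,cv2.COLOR_RGB2HSV)
    x,y,z=np.moveaxis(W,-1,0)
    near=(abs(x-.5)<.14)&(abs(y+.04)<.1)
    band=near&(z>.09)&(z<.18)
    P=W[band]; c=P.mean(0); u=np.linalg.svd((P-c)[:,:2],full_matrices=0)[2][0]; u*=np.sign(u[0])
    t=P[:,:2]@u; top=P[P[:,2]>np.nanpercentile(P[:,2],75)]
    print(n,"band",len(P),c.round(4),"yaw",np.degrees(np.arctan2(u[1],u[0])).round(1),"ext",t.min(),t.max(),"mid xy",(c[:2]+u*((t.min()+t.max())/2-c[:2]@u)).round(4),"zmax",P[:,2].max())
    hi=P[P[:,2]>.135]; print(" high part mean",hi.mean(0).round(4),len(hi))
    Y=W[near&(h[...,0]>20)&(h[...,0]<35)&(h[...,1]>150)&(h[...,2]>90)&(z>.02)]; print(" yellow",len(Y),Y.min(0).round(3),Y.max(0).round(3))
    R=W[(abs(x-.69)<.05)&(abs(y+.07)<.19)&(z>.16)&(z<.185)]
    k=np.polyfit(R[:,1],R[:,0],1); print(" rail n",len(R),"x=%.4f*y+%.4f"%tuple(k),"z",np.percentile(R[:,2],[50,95]).round(4), "res",np.std(R[:,0]-np.polyval(k,R[:,1])))
    B=W[(h[...,0]>105)&(h[...,0]<130)&(h[...,1]>120)&(z>.13)&(z<.2)&(abs(x-.69)<.06)]
    print(" blue",len(B),np.sort(B[:,1].round(3)), B.mean(0).round(4))
    D=W[(z>.39)&(z<.48)&(x>.5)&(abs(y+.05)<.3)]; print(" duct",D.min(0).round(3),D.max(0).round(3))
    S=W[(h[...,0]<8)&(h[...,1]>150)&(z>.008)&(z<.05)&(abs(x-.4)<.1)&(y<-.15)];print(" sd",len(S),S.min(0).round(3) if len(S) else 0,S.max(0).round(3) if len(S) else 0)
E
```

```text
top band 272 [ 0.5114 -0.0328  0.1399] yaw 5.8 ext 0.43933307549577255 0.5858323403477724 mid xy [ 0.5185 -0.032 ] zmax 0.16290650835482023
 high part mean [ 0.5182 -0.0324  0.1486] 193
 yellow 148 [ 0.438 -0.07   0.056] [0.599 0.004 0.098]
 rail n 509 x=0.0440*y+0.6856 z [0.1724 0.1802] res 0.0052695874545682355
 blue 22 [-0.102 -0.099 -0.007 -0.007 -0.007 -0.007 -0.007 -0.007 -0.007 -0.004
 -0.004 -0.004 -0.004 -0.004 -0.004 -0.003 -0.    -0.    -0.    -0.
 -0.    -0.   ] [ 0.6847 -0.0126  0.1802]
 duct [ 0.642 -0.338  0.407] [0.716 0.162 0.466]
 sd 133 [ 0.343 -0.32   0.011] [ 0.429 -0.263  0.033]
scene band 225 [ 0.5095 -0.0365  0.1436] yaw 7.8 ext 0.4369137960798153 0.5570607157178284 mid xy [ 0.5067 -0.0369] zmax 0.1605969592746883
 high part mean [ 0.5188 -0.0348  0.1486] 189
 yellow 93 [ 0.446 -0.074  0.02 ] [ 0.48  -0.013  0.138]
 rail n 523 x=0.0446*y+0.6873 z [0.1735 0.1811] res 0.005777334399753939
 blue 38 [-0.107 -0.106 -0.105 -0.102 -0.102 -0.102 -0.101 -0.101 -0.101 -0.101
 -0.101 -0.1   -0.099 -0.099 -0.099 -0.098 -0.097 -0.097 -0.096 -0.096
 -0.095 -0.012 -0.011 -0.008 -0.008 -0.008 -0.007 -0.006 -0.006 -0.005
 -0.004 -0.004 -0.003 -0.002 -0.002 -0.002 -0.001  0.002] [ 0.6856 -0.0576  0.1805]
 duct [ 0.642 -0.34   0.41 ] [0.717 0.162 0.465]
 sd 132 [ 0.344 -0.322  0.016] [ 0.429 -0.26   0.033]
```

Call:
step_arm(
  steps=[
    [0, 0, -50, 0],
    [0, 0, -50, 0],
    [0, 0, -50, 0],
    [0, 0, -50, 0],
    [-40, -20, -30, 0],
    [-45, -20, 0, 0],
    [-45, -20, 0, 0],
    [-45, -20, 0, 0],
  ],
  claw=100,
)

```text
time: 1.6
tool_pos: [0.3173, 0.4762, 0.4657]
tool_rot: [0.001, 0.136, 0.991, -0.002]
contact_force: [1.0, -0.1, 0.8]
gripper_width: 1.001
```

Call:
step_arm(
  steps=[
    [-10, -40, -50, 0],
    [-20, -40, -50, 0],
    [-40, -40, -40, 0],
    [-40, -30, -20, 0],
    [-48, -30, 0, 0],
    [-48, -30, 0, 0],
    [-48, -30, 0, 0],
    [-48, -30, 0, 0],
  ],
)

```text
time: 2.4
tool_pos: [0.5053, 0.1865, 0.5978]
tool_rot: [0.005, 0.135, 0.991, -0.002]
contact_force: [1.3, 0.6, -0.5]
gripper_width: 1.004
```

```bash
python3 -c "
from h import *
s=state();print(np.round(s['joint_pos'],3),s['tool_pos'],s['tool_rot'])"
```

```text
[ 0.219 -0.111  1.169 -0.008  2.075 -1.084] [0.50526719 0.18653945 0.59777032] [ 0.00495723  0.13521996  0.99080156 -0.00180428]
```

Call:
step_arm(
  steps=[
    [-20, -20, -30, -8],
    [-40, -15, -20, -8],
    [-45, -10, 0, -8],
    [-50, 0, 0, 0],
    [-50, 0, 0, 0],
    [-50, 0, 0, 0],
  ],
)

```text
time: 3.0
tool_pos: [0.7403, 0.1438, 0.658]
tool_rot: [0.008, -0.077, 0.997, -0.004]
contact_force: [1.8, 0.4, 1.1]
gripper_width: 1.0
```

```bash
cat > st.py <<'E'
from h import *
from scipy.spatial.transform import Rotation as R
s=state();q=s['tool_rot'];r=R.from_quat([q[1],q[2],q[3],q[0]]).as_matrix()
print(round(s['time'],2),np.round(s['joint_pos'],3),np.round(s['tool_pos'],4),'F',np.round(s['contact_force'],1),'w',round(s['gripper_width'],3))
print(r.round(3)); z=r[:,2]
print('tilt',np.degrees(np.arccos(-z[2])).round(1),'az',np.degrees(np.arctan2(z[1],z[0])).round(1),'yaw of y',np.degrees(np.arctan2(-r[0,1],r[1,1])).round(1))
E
python3 st.py
```

```text
3.0 [ 0.096  0.576  0.253 -0.01   2.297 -1.636] [0.7403 0.1438 0.658 ] F [1.8 0.4 1.1] w 1.0
[[-0.988 -0.154  0.017]
 [-0.154  0.988 -0.006]
 [-0.016 -0.008 -1.   ]]
tilt 1.0 az -19.1 yaw of y 8.8
```

Call:
step_arm(
  steps=[
    [-50, 0, 0, 0],
    [-50, 0, 0, 0],
    [-50, 0, 0, 0],
    [-50, 0, 0, 0],
  ],
)

```text
time: 3.4
tool_pos: [0.8458, 0.1558, 0.5612]
tool_rot: [0.021, -0.077, 0.997, -0.0]
contact_force: [0.3, 0.1, 0.7]
gripper_width: 1.0
```

```bash
python3 st.py
```

```text
3.4 [ 9.600e-02  8.250e-01  5.800e-02 -2.000e-03  2.217e+00 -1.629e+00] [0.8458 0.1558 0.5612] F [0.3 0.1 0.7] w 1.0
[[-0.987 -0.153  0.042]
 [-0.153  0.988  0.003]
 [-0.042 -0.004 -0.999]]
tilt 2.4 az 3.7 yaw of y 8.8
```

Call:
step_arm(
  steps=[
    [-37, 0, -34, 0],
    [-37, 0, -34, 0],
    [-37, 0, -34, 0],
    [-37, 0, -34, 0],
  ],
)

```text
time: 3.8
tool_pos: [0.8487, 0.1524, 0.5995]
tool_rot: [0.071, -0.077, 0.994, 0.005]
contact_force: [-0.3, -0.2, -0.0]
gripper_width: 0.996
```

```bash
python3 st.py
```

```text
3.8 [ 0.089  0.784  0.055  0.011  2.159 -1.629] [0.8487 0.1524 0.5995] F [-0.3 -0.2 -0. ] w 0.996
[[-0.978 -0.153  0.141]
 [-0.152  0.988  0.022]
 [-0.143 -0.    -0.99 ]]
tilt 8.2 az 8.7 yaw of y 8.8
```

Call:
step_arm(
  steps=[
    [-40, 0, -29, 0],
    [-41, 0, -28, 0],
    [-42, 0, -26, 0],
    [-43, 0, -25, 0],
    [-43, 0, -24, 0],
    [-44, 0, -23, 0],
    [-44, 0, -22, 0],
    [-45, 0, -21, 0],
  ],
)

```text
time: 4.6
tool_pos: [0.8704, 0.1502, 0.6766]
tool_rot: [0.199, -0.076, 0.977, 0.017]
contact_force: [-0.5, 0.2, 0.5]
gripper_width: 0.999
```

```bash
python3 st.py
```

```text
4.6 [ 0.076  0.711  0.055  0.036  1.974 -1.628] [0.8704 0.1502 0.6766] F [-0.5  0.2  0.5] w 0.999
[[-0.91  -0.155  0.386]
 [-0.141  0.988  0.063]
 [-0.391  0.003 -0.92 ]]
tilt 23.0 az 9.3 yaw of y 8.9
```

Call:
step_arm(
  steps=[
    [-46, 0, -19, 0],
    [-46, 0, -18, 0],
    [-47, 0, -16, 0],
    [-47, 0, -15, 0],
    [-47, 0, -14, 0],
  ],
)

```text
time: 5.1
tool_pos: [0.8927, 0.1506, 0.7158]
tool_rot: [0.276, -0.074, 0.958, 0.024]
contact_force: [0.7, -0.3, 0.1]
gripper_width: 1.0
```

```bash
python3 st.py
```

```text
5.1 [ 0.07   0.686  0.056  0.052  1.84  -1.628] [0.8927 0.1506 0.7158] F [ 0.7 -0.3  0.1] w 1.0
[[-0.837 -0.155  0.525]
 [-0.129  0.988  0.086]
 [-0.532  0.005 -0.847]]
tilt 32.1 az 9.4 yaw of y 8.9
```

Call:
step_arm(
  steps=[
    [-47, 0, -13, 0],
    [44, -8, -27, 0],
    [44, -8, -27, 0],
    [44, -12, -28, 0],
    [44, -12, -28, 0],
    [44, -12, -28, 0],
    [44, -12, -28, 0],
    [44, -12, -28, 0],
  ],
)

```text
time: 5.9
tool_pos: [0.6037, 0.0349, 0.7041]
tool_rot: [0.288, -0.075, 0.954, 0.026]
contact_force: [-0.4, -0.3, -0.3]
gripper_width: 1.0
```

```bash
python3 st.py
```

```text
5.9 [-0.145 -0.242  1.177  0.171  1.642 -1.811] [0.6037 0.0349 0.7041] F [-0.4 -0.3 -0.3] w 1.0
[[-0.823 -0.158  0.545]
 [-0.128  0.987  0.092]
 [-0.553  0.006 -0.833]]
tilt 33.6 az 9.6 yaw of y 9.1
```

Call:
step_arm(
  steps=[
    [49, -12, -20, 0],
    [49, -12, -20, 0],
    [49, -12, -10, 0],
    [28, -2, 42, 0],
    [28, -2, 42, 0],
    [28, -2, 42, 0],
    [28, -2, 42, 0],
    [28, -2, 42, 0],
  ],
)

```text
time: 6.7
tool_pos: [0.4716, -0.0323, 0.4274]
tool_rot: [0.309, -0.074, 0.948, 0.014]
contact_force: [1.1, 0.2, 0.8]
gripper_width: 0.998
```

```bash
python3 st.py
```

```text
6.7 [-0.409 -0.789  2.017  0.311  1.364 -2.114] [ 0.4716 -0.0323  0.4274] F [1.1 0.2 0.8] w 0.998
[[-0.798 -0.149  0.584]
 [-0.132  0.989  0.073]
 [-0.589 -0.019 -0.808]]
tilt 36.1 az 7.1 yaw of y 8.6
```

Call:
step_arm(
  steps=[
    [36, 0, 30, 2.5],
    [36, 0, 30, 0],
    [36, 0, 30, 0],
    [36, 0, 30, 0],
    [30, 0, 25, 0],
    [0, 0, 0, 0],
  ],
)

```text
time: 7.3
tool_pos: [0.4184, -0.0392, 0.1861]
tool_rot: [0.303, -0.051, 0.951, 0.024]
contact_force: [-1.2, -0.1, -0.2]
gripper_width: 1.006
```

```bash
cat >> st.py <<'E'
import sys
if len(sys.argv)>3:
    t=np.array([float(v) for v in sys.argv[1:4]]); print('d tool mm',(r.T@(t-s['tool_pos'])*1000).round(1))
E
python3 st.py .481 -.037 .114
python3 - <<'E'
from h import *
a,W=cloud("scene");b,V=cloud("top")
A=cv2.resize(a[170:300,230:390],None,fx=3.4,fy=3.4,interpolation=3)
save(A,"s2.png")
E
```

```text
7.3 [-0.514 -1.01   2.507  0.391  1.157 -2.261] [ 0.4184 -0.0392  0.1861] F [-1.2 -0.1 -0.2] w 1.006
[[-0.811 -0.111  0.575]
 [-0.082  0.994  0.076]
 [-0.579  0.014 -0.815]]
tilt 35.4 az 7.6 yaw of y 6.4
d tool mm [-9.1 -5.8 94.9]
```

View pics/s2.png

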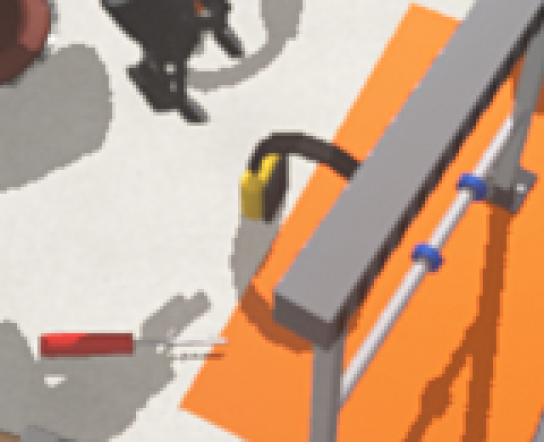

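The picture shows the gripper above and in front of the near shoulder, with its open fingertips at about (165,110) and the shoulder at (260,160). Everything else is clear, so I'm approaching along the tool axis.

Call:
step_arm(
  steps=[
    [-6, -3, 20, 0],
    [-3, -3, 25, 0],
    [0, 0, 25, 0],
    [0, 0, 15, 0],
    [0, 0, 5, 0],
  ],
)

```text
time: 7.9
tool_pos: [0.4991, -0.0445, 0.1581]
tool_rot: [0.329, -0.055, 0.943, 0.011]
contact_force: [0.4, 0.3, -0.2]
gripper_width: 0.998
```

```bash
python3 st.py .481 -.037 .114
python3 - <<'E'
from h import *
a,W=cloud("scene");b,V=cloud("top")
A=cv2.resize(a[190:250,250:330],None,fx=5,fy=5,interpolation=3);B=cv2.resize(b[160:240,280:360],None,fx=5,fy=5,interpolation=3)
C=np.zeros((400,800,3),np.uint8);C[:300,:400]=A;C[:,400:]=B
save(C,"g.png")
E
```

```text
7.9 [-0.409 -0.661  2.402  0.414  0.836 -2.286] [ 0.4991 -0.0445  0.1581] F [ 0.4  0.3 -0.2] w 0.998
[[-0.777 -0.11   0.619]
 [-0.096  0.994  0.057]
 [-0.622 -0.015 -0.783]]
tilt 38.5 az 5.3 yaw of y 6.3
d tool mm [40.8 10.1 23.7]
```

View pics/g.png

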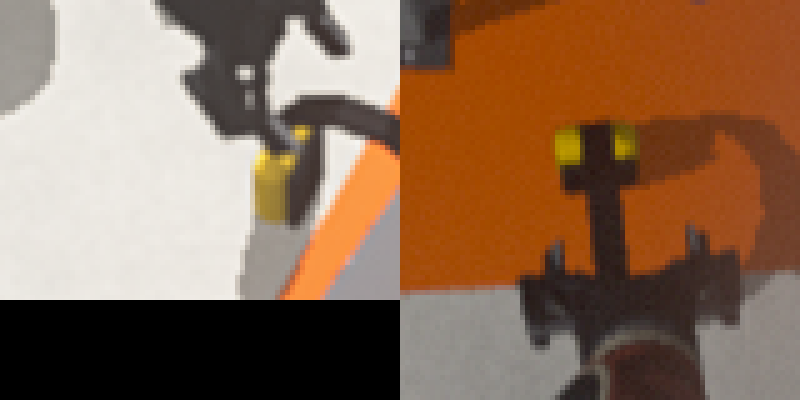

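Call:
step_arm(
  steps=[
    [20, 5, 5, 0],
    [15, 4, 8, 0],
    [5, 1, 8, 0],
    [0, 0, 3, 0],
    [0, 0, 0, 0],
  ],
)

```text
time: 8.5
tool_pos: [0.4852, -0.0389, 0.1226]
tool_rot: [0.336, -0.055, 0.94, 0.008]
contact_force: [0.0, -0.2, 0.9]
gripper_width: 0.998
```

```bash
python3 st.py .481 -.037 .114
```

```text
8.5 [-0.41  -0.68   2.478  0.444  0.77  -2.328] [ 0.4852 -0.0389  0.1226] F [ 0.  -0.2  0.9] w 0.998
[[-0.768 -0.109  0.631]
 [-0.099  0.994  0.052]
 [-0.632 -0.022 -0.774]]
tilt 39.3 az 4.7 yaw of y 6.3
d tool mm [8.5 2.6 4.1]
```

Call:
step_arm(
  steps=[
    [7, 2, 4, 0],
    [2, 0, 1, 0],
  ],
)

```text
time: 8.7
tool_pos: [0.4819, -0.0378, 0.1138]
tool_rot: [0.337, -0.055, 0.94, 0.007]
contact_force: [-0.5, 0.8, -0.3]
gripper_width: 0.999
```

Call:
step_arm(
  steps=[
    [0, 0, 0, 0],
    [0, 0, 0, 0],
    [0, 0, 0, 0],
    [0, 0, 0, 0],
    [0, 0, 0, 0],
    [0, 0, 0, 0],
  ],
  claw=0,
)

```text
time: 9.3
tool_pos: [0.482, -0.038, 0.1139]
tool_rot: [0.337, -0.055, 0.94, 0.007]
contact_force: [-0.1, -0.2, 0.1]
gripper_width: 0.268
```

```bash
python3 st.py .482 -.037 .115
```

```text
9.3 [-0.411 -0.68   2.494  0.452  0.755 -2.341] [ 0.482  -0.038   0.1139] F [-0.1 -0.2  0.1] w 0.268
[[-0.767 -0.109  0.632]
 [-0.099  0.994  0.051]
 [-0.634 -0.023 -0.773]]
tilt 39.4 az 4.6 yaw of y 6.3
d tool mm [-0.8  1.  -0.8]
```

Call:
step_arm(
  steps=[
    [-8, 0, -10, 0],
    [-18, 0, -22, 0],
    [-22, -1, -27, 0],
    [-22, -1, -27, 0],
    [-22, -1, -27, 0],
    [-22, -1, -27, 0],
    [-18, -1, -22, 0],
    [0, 0, 0, 0],
  ],
)

```text
time: 10.1
tool_pos: [0.4781, -0.0369, 0.3196]
tool_rot: [0.327, -0.055, 0.943, 0.011]
contact_force: [-0.3, -0.3, -1.4]
gripper_width: 0.268
```

```bash
python3 st.py
python3 - <<'E'
from h import *
from scipy.spatial.transform import Rotation as R
a,W=cloud("scene");b,V=cloud("top")
A=cv2.resize(a[150:270,250:410],None,fx=4,fy=4,interpolation=3)
save(A,"l.png")
s=state();q=s['tool_rot'];r=R.from_quat([q[1],q[2],q[3],q[0]]).as_matrix()
r0=R.from_quat([-.055,.94,.007,.337]).as_matrix()
o=r0.T@(np.array([.519,-.033,.145])-np.array([.482,-.038,.1139])); print("off",o.round(4),"underside",(r@o+s['tool_pos']).round(4))
E
```

```text
10.1 [-0.411 -0.834  2.225  0.329  1.167 -2.138] [ 0.4781 -0.0369  0.3196] F [-0.3 -0.3 -1.4] w 0.268
[[-0.78  -0.111  0.616]
 [-0.097  0.994  0.056]
 [-0.618 -0.016 -0.786]]
tilt 38.2 az 5.2 yaw of y 6.4
off [-0.0486  0.0002 -0.0004] underside [ 0.5145 -0.0315  0.3433]
```

View pics/l.png

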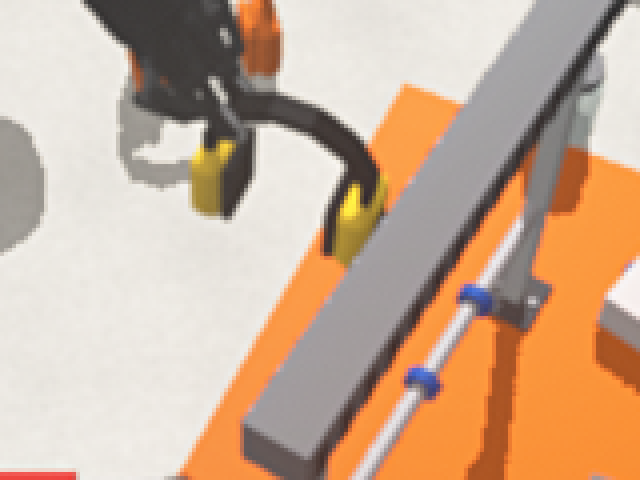

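Call:
step_arm(
  steps=[
    [-9, -6, 3, 0],
    [-14, -8, 6, 0],
    [-14, -8, 7, 0],
    [-7, -4, 4, 0],
    [0, 0, 0, 0],
  ],
)

```text
time: 10.7
tool_pos: [0.5226, -0.0555, 0.3037]
tool_rot: [0.311, -0.054, 0.949, 0.017]
contact_force: [0.1, 0.2, -2.6]
gripper_width: 0.264
```

```bash
cat > obj.py <<'E'
from h import *
from scipy.spatial.transform import Rotation as R
s=state();q=s['tool_rot'];r=R.from_quat([q[1],q[2],q[3],q[0]]).as_matrix()
u=r@np.array([-.0486,.0002,-.0004])+s['tool_pos']; print('t',round(s['time'],2),'F',np.round(s['contact_force'],1),"underside pred",u.round(4))
for n in("scene","top"):
    im,W=cloud(n); v=im.max(-1)
    P=W[(abs(W-u-[.02,0,-.02])<[.07,.03,.05]).all(-1)&(v<75)]
    P=P[P[:,0]>u[0]-.02]
    if len(P)<8: print(n,len(P)); continue
    # top arc: max z in x bins
    print(n,len(P),[(round(x,3),round(float(np.percentile(b[:,2],90)),3),round(float(np.median(b[:,1])),3)) for x in np.arange(u[0]-.015,u[0]+.085,.015) for b in [P[abs(P[:,0]-x)<.0075]] if len(b)>2])
rr=np.array([[1,.0443,0],[-.0443,1,0],[0,0,1]]); t=np.array([.6837,-.0525,.175]); print('to rail mm (world)',((t-u)*1000).round(1))
print('tool x,y,z rows for world 10mm x,y,z:',(r.T@np.eye(3)*10).T.round(1).tolist())
E
python3 obj.py; python3 st.py
```

```text
t 10.7 F [ 0.1  0.2 -2.6] underside pred [ 0.5612 -0.0508  0.3328]
scene 98 [(np.float64(0.546), 0.344, -0.06), (np.float64(0.561), 0.344, -0.061), (np.float64(0.576), 0.343, -0.053), (np.float64(0.591), 0.34, -0.049), (np.float64(0.606), 0.33, -0.048)]
top 177 [(np.float64(0.546), 0.345, -0.054), (np.float64(0.561), 0.344, -0.051), (np.float64(0.576), 0.343, -0.05), (np.float64(0.591), 0.338, -0.048), (np.float64(0.606), 0.328, -0.045), (np.float64(0.621), 0.32, -0.045), (np.float64(0.636), 0.289, -0.039)]
to rail mm (world) [ 122.5   -1.7 -157.8]
tool x,y,z rows for world 10mm x,y,z: [[-8.0, -1.1, 5.9], [-0.9, 9.9, 0.7], [-5.9, -0.0, -8.1]]
10.8 [-0.408 -0.65   2.143  0.335  1.104 -2.16 ] [ 0.522  -0.0552  0.304 ] F [ 0.4 -0.1 -1.1] w 0.267
[[-0.801 -0.113  0.588]
 [-0.092  0.994  0.066]
 [-0.592 -0.001 -0.806]]
tilt 36.3 az 6.4 yaw of y 6.5
```

Call:
step_arm(
  steps=[
    [-8, 0, -11, 0],
    [-8, 0, -11, 0],
    [-14, -2, 4, 0],
    [-14, -2, 4, 0],
    [0, 0, 0, 0],
  ],
)

```text
time: 11.3
tool_pos: [0.5488, -0.0554, 0.3467]
tool_rot: [0.313, -0.054, 0.948, 0.017]
contact_force: [-0.8, 0.1, -1.8]
gripper_width: 0.268
```

```bash
python3 obj.py|grep -v "^scene"; python3 st.py
```

```text
t 11.3 F [-0.8  0.1 -1.8] underside pred [ 0.5874 -0.0508  0.3759]
top 181 [(np.float64(0.572), 0.387, -0.054), (np.float64(0.587), 0.386, -0.051), (np.float64(0.602), 0.386, -0.048), (np.float64(0.617), 0.382, -0.048), (np.float64(0.632), 0.372, -0.046), (np.float64(0.647), 0.362, -0.043)]
to rail mm (world) [  96.3   -1.7 -200.9]
tool x,y,z rows for world 10mm x,y,z: [[-8.0, -1.1, 5.9], [-0.9, 9.9, 0.7], [-5.9, -0.0, -8.0]]
11.4 [-0.381 -0.581  2.035  0.315  1.131 -2.119] [ 0.5478 -0.0553  0.3452] F [-1.  -0.3 -2.3] w 0.264
[[-0.8   -0.113  0.589]
 [-0.092  0.994  0.066]
 [-0.593 -0.002 -0.805]]
tilt 36.4 az 6.4 yaw of y 6.5
```

Call:
step_arm(
  steps=[
    [-12, -2, 11, 0],
    [-12, -2, 9, 0],
    [-12, -2, 6, 0],
    [0, 0, 0, 0],
  ],
)

```text
time: 11.8
tool_pos: [0.5911, -0.056, 0.3461]
tool_rot: [0.311, -0.054, 0.949, 0.017]
contact_force: [-0.9, 0.7, -1.9]
gripper_width: 0.267
```

```bash
python3 obj.py|grep -v "^scene"; python3 st.py
```

```text
t 11.8 F [-0.9  0.7 -1.9] underside pred [ 0.6298 -0.0514  0.3752]
top 138 [(np.float64(0.615), 0.386, -0.054), (np.float64(0.63), 0.386, -0.052), (np.float64(0.645), 0.385, -0.05), (np.float64(0.66), 0.382, -0.049), (np.float64(0.675), 0.372, -0.047)]
to rail mm (world) [  53.9   -1.1 -200.2]
tool x,y,z rows for world 10mm x,y,z: [[-8.0, -1.1, 5.9], [-0.9, 9.9, 0.7], [-5.9, -0.0, -8.1]]
11.9 [-0.345 -0.461  1.955  0.299  1.083 -2.094] [ 0.5903 -0.056   0.3457] F [-0.2  1.  -2.9] w 0.265
[[-0.801 -0.113  0.589]
 [-0.092  0.994  0.065]
 [-0.592 -0.002 -0.806]]
tilt 36.3 az 6.3 yaw of y 6.5
```

Call:
step_arm(
  steps=[
    [-8, -1, 11, 0],
    [-9, -1, 11, 0],
    [-10, -1, 9, 0],
    [-10, -1, 7, 0],
    [0, 0, 0, 0],
  ],
)

```text
time: 12.4
tool_pos: [0.6399, -0.0541, 0.3366]
tool_rot: [0.311, -0.054, 0.949, 0.016]
contact_force: [-1.1, -0.1, -1.8]
gripper_width: 0.272
```

```bash
python3 obj.py|grep -v "^scene"; python3 st.py
```

```text
t 12.4 F [-1.1 -0.1 -1.8] underside pred [ 0.6786 -0.0495  0.3657]
top 25 [(np.float64(0.664), 0.377, -0.052)]
to rail mm (world) [   5.1   -3.  -190.7]
tool x,y,z rows for world 10mm x,y,z: [[-8.0, -1.1, 5.9], [-0.9, 9.9, 0.6], [-5.9, -0.0, -8.1]]
12.5 [-0.306 -0.329  1.873  0.282  1.024 -2.065] [ 0.6393 -0.0541  0.3367] F [-0.9 -0.1 -2. ] w 0.269
[[-0.801 -0.112  0.588]
 [-0.092  0.994  0.064]
 [-0.591 -0.003 -0.806]]
tilt 36.3 az 6.2 yaw of y 6.4
```

Call:
step_arm(
  steps=[
    [-2, -4, 6, 0],
    [10, 0, 14, 0],
    [15, 0, 20, 0],
    [15, 0, 20, 0],
    [15, 0, 20, 0],
    [15, 0, 20, 0],
    [10, 0, 14, 0],
    [0, 0, 0, 0],
  ],
)

```text
time: 13.3
tool_pos: [0.6391, -0.0586, 0.1862]
tool_rot: [0.308, -0.053, 0.95, 0.016]
contact_force: [-1.0, 0.4, -2.1]
gripper_width: 0.263
```

```bash
python3 obj.py|grep -v "^scene"; python3 st.py
python3 - <<'E'
from h import *
a,W=cloud("scene");b,V=cloud("top")
A=cv2.resize(a[190:270,300:400],None,fx=4,fy=4,interpolation=3);B=cv2.resize(b[120:200,270:370],None,fx=4,fy=4,interpolation=3)
save(np.hstack([A,B]),"r.png")
E
```

```text
t 13.3 F [-1.   0.4 -2.1] underside pred [ 0.6779 -0.0541  0.2151]
top 130 [(np.float64(0.663), 0.23, -0.056), (np.float64(0.678), 0.228, -0.056), (np.float64(0.693), 0.228, -0.053), (np.float64(0.708), 0.223, -0.05), (np.float64(0.723), 0.212, -0.05), (np.float64(0.738), 0.182, -0.036)]
to rail mm (world) [  5.8   1.6 -40.1]
tool x,y,z rows for world 10mm x,y,z: [[-8.0, -1.1, 5.8], [-0.9, 9.9, 0.6], [-5.9, -0.0, -8.1]]
13.4 [-0.313 -0.219  2.031  0.352  0.771 -2.179] [ 0.641  -0.0591  0.1903] F [ 0.3 -0.2 -2. ] w 0.273
[[-0.801 -0.11   0.588]
 [-0.091  0.994  0.062]
 [-0.592 -0.004 -0.806]]
tilt 36.3 az 6.0 yaw of y 6.3
```

View pics/r.png

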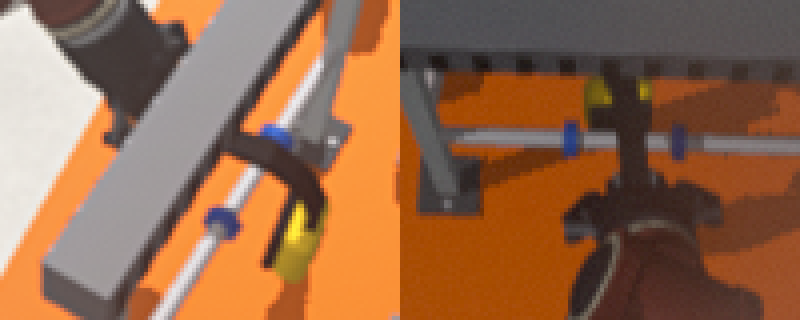

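The band is over the rail, midway between the collars (571 and 679 px, band at 632), with a cup on each side.

Call:
step_arm(
  steps=[
    [4, 0, 10, 0],
    [6, 0, 9, 0],
    [6, 0, 8, 0],
    [3, 0, 4, 0],
    [0, 0, 0, 0],
    [0, 0, 0, 0],
  ],
)

```text
time: 14.1
tool_pos: [0.6483, -0.0601, 0.1588]
tool_rot: [0.316, -0.054, 0.947, 0.013]
contact_force: [-0.4, 0.8, -2.1]
gripper_width: 0.265
```

```bash
python3 obj.py|grep -v "^scene"; python3 st.py
```

```text
t 14.1 F [-0.4  0.8 -2.1] underside pred [ 0.6866 -0.0554  0.1883]
top 129 [(np.float64(0.672), 0.201, -0.06), (np.float64(0.687), 0.201, -0.056), (np.float64(0.702), 0.198, -0.053), (np.float64(0.717), 0.195, -0.053), (np.float64(0.732), 0.185, -0.048)]
to rail mm (world) [ -2.9   2.9 -13.3]
tool x,y,z rows for world 10mm x,y,z: [[-7.9, -1.1, 6.0], [-0.9, 9.9, 0.6], [-6.0, -0.1, -8.0]]
14.2 [-0.311 -0.166  2.045  0.381  0.696 -2.218] [ 0.6484 -0.0601  0.1592] F [ 0.4 -0.  -1.6] w 0.264
[[-0.794 -0.11   0.598]
 [-0.093  0.994  0.059]
 [-0.601 -0.009 -0.8  ]]
tilt 36.9 az 5.6 yaw of y 6.3
```

Call:
step_arm(
  steps=[
    [4, 0, 4, 0],
    [3, 0, 3, 0],
    [2, 0, 2, 0],
    [0, 0, 0, 0],
  ],
)

```text
time: 14.6
tool_pos: [0.6469, -0.0606, 0.1467]
tool_rot: [0.317, -0.054, 0.947, 0.013]
contact_force: [-0.7, 0.2, -2.0]
gripper_width: 0.266
```

Call:
step_arm(
  steps=[
    [2, 0, 2, 0],
    [0, 0, 0, 0],
  ],
)

```text
time: 14.8
tool_pos: [0.6477, -0.061, 0.1455]
tool_rot: [0.319, -0.053, 0.946, 0.012]
contact_force: [-0.2, 0.1, -2.1]
gripper_width: 0.27
```

Call:
step_arm(
  steps=[
    [2, 0, 2, 0],
    [0, 0, 0, 0],
  ],
)

```text
time: 15.0
tool_pos: [0.6487, -0.0614, 0.1451]
tool_rot: [0.321, -0.054, 0.946, 0.012]
contact_force: [-1.8, 0.7, 0.2]
gripper_width: 0.269
```

Call:
step_arm(
  steps=[
    [1, 0, 2, 0],
    [0, 0, 0, 0],
  ],
)

```text
time: 15.2
tool_pos: [0.6502, -0.0617, 0.1446]
tool_rot: [0.322, -0.054, 0.945, 0.011]
contact_force: [-1.1, -0.4, 1.1]
gripper_width: 0.267
```

Call:
step_arm(
  steps=[
    [0, 0, 0, 0],
    [0, 0, 0, 0],
    [0, 0, 0, 0],
    [0, 0, 0, 0],
    [0, 0, 0, 0],
  ],
  claw=100,
)

```text
time: 15.7
tool_pos: [0.6493, -0.0617, 0.1427]
tool_rot: [0.321, -0.053, 0.946, 0.012]
contact_force: [-0.2, -0.1, -0.1]
gripper_width: 1.002
```

```bash
python3 obj.py; python3 st.py
python3 - <<'E'
from h import *
a,W=cloud("scene");b,V=cloud("top")
A=cv2.resize(a[190:270,300:400],None,fx=4,fy=4,interpolation=3);B=cv2.resize(b[120:200,270:370],None,fx=4,fy=4,interpolation=3)
save(np.hstack([A,B]),"r2.png")
E
```

```text
t 15.7 F [-0.2 -0.1 -0.1] underside pred [ 0.6873 -0.057   0.1726]
scene 131 [(np.float64(0.672), 0.187, -0.063), (np.float64(0.687), 0.188, -0.067), (np.float64(0.702), 0.187, -0.06), (np.float64(0.717), 0.182, -0.056), (np.float64(0.732), 0.17, -0.056), (np.float64(0.747), 0.161, -0.056), (np.float64(0.762), 0.139, -0.062)]
top 136 [(np.float64(0.672), 0.188, -0.063), (np.float64(0.687), 0.186, -0.057), (np.float64(0.702), 0.186, -0.057), (np.float64(0.717), 0.182, -0.053), (np.float64(0.732), 0.176, -0.054), (np.float64(0.747), 0.162, -0.05)]
to rail mm (world) [-3.6  4.5  2.4]
tool x,y,z rows for world 10mm x,y,z: [[-7.9, -1.1, 6.1], [-0.9, 9.9, 0.6], [-6.1, -0.1, -7.9]]
15.8 [-0.313 -0.145  2.059  0.405  0.654 -2.248] [ 0.6493 -0.0617  0.1428] F [-0.3 -0.1 -0.6] w 1.0
[[-0.788 -0.108  0.606]
 [-0.093  0.994  0.056]
 [-0.608 -0.012 -0.794]]
tilt 37.5 az 5.3 yaw of y 6.2
```

View pics/r2.png

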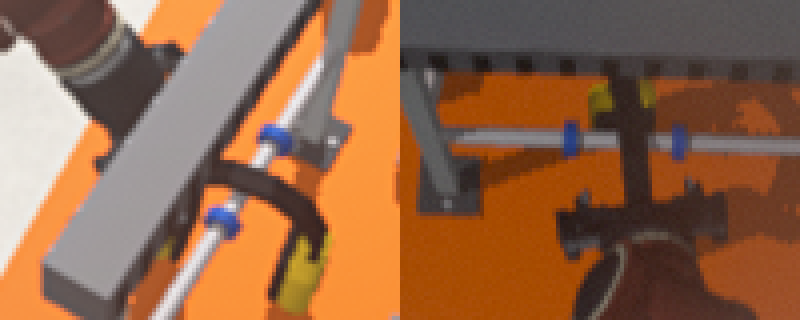

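It's released and hanging level between the collars, with the fingers clear on both sides. I'll back off along the tool axis.

Call:
step_arm(
  steps=[
    [0, 0, -8, 0],
    [0, 0, -12, 0],
    [0, 0, -15, 0],
    [0, 0, -20, 0],
    [0, 0, -25, 0],
    [0, 0, -25, 0],
    [0, 0, -25, 0],
    [0, 0, 0, 0],
  ],
)

```text
time: 16.7
tool_pos: [0.5662, -0.0692, 0.2524]
tool_rot: [0.321, -0.054, 0.945, 0.011]
contact_force: [-0.2, 0.3, 1.5]
gripper_width: 0.999
```

Call:
step_arm(
  steps=[
    [0, 0, 0, 0],
    [0, 0, 0, 0],
    [0, 0, 0, 0],
    [0, 0, 0, 0],
    [0, 0, 0, 0],
    [0, 0, 0, 0],
  ],
)

```text
time: 17.3
tool_pos: [0.5657, -0.0684, 0.2473]
tool_rot: [0.318, -0.054, 0.946, 0.012]
contact_force: [0.0, 0.0, 0.5]
gripper_width: 1.002
```

```bash
python3 st.py
python3 - <<'E'
from h import *
for k in range(2):
  for n in("scene","top"):
    im,W=cloud(n); v=im.max(-1); u=np.array([.687,-.057,.173])
    P=W[(abs(W-u)<[.08,.03,.05]).all(-1)&(v<75)]
    print(n,len(P),[(round(float(x),3),round(float(np.percentile(b[:,2],90)),3),round(float(np.median(b[:,1])),3)) for x in np.arange(.625,.76,.015) for b in [P[abs(P[:,0]-x)<.0075]] if len(b)>2])
    if n=="scene":a=im
    else:b=im
A=cv2.resize(a[190:270,280:380],None,fx=4,fy=4,interpolation=3);B=cv2.resize(b[120:200,270:370],None,fx=4,fy=4,interpolation=3)
save(np.hstack([A,B]),"r3.png")
E
```

```text
17.3 [-0.393 -0.49   2.141  0.36   0.933 -2.21 ] [ 0.5657 -0.0684  0.2473] F [0.  0.  0.5] w 1.002
[[-0.792 -0.109  0.601]
 [-0.093  0.994  0.057]
 [-0.604 -0.011 -0.797]]
tilt 37.2 az 5.5 yaw of y 6.3
scene 144 [(0.655, 0.183, -0.065), (0.67, 0.187, -0.062), (0.685, 0.187, -0.068), (0.7, 0.186, -0.057), (0.715, 0.182, -0.057), (0.73, 0.173, -0.056), (0.745, 0.163, -0.055), (0.76, 0.141, -0.058)]
top 246 [(0.625, 0.161, -0.063), (0.64, 0.174, -0.063), (0.655, 0.182, -0.06), (0.67, 0.187, -0.063), (0.685, 0.187, -0.06), (0.7, 0.186, -0.057), (0.715, 0.183, -0.057), (0.73, 0.176, -0.054), (0.745, 0.166, -0.052)]
scene 144 [(0.655, 0.184, -0.065), (0.67, 0.186, -0.064), (0.685, 0.187, -0.064), (0.7, 0.185, -0.063), (0.715, 0.184, -0.056), (0.73, 0.175, -0.056), (0.745, 0.164, -0.057), (0.76, 0.14, -0.056)]
top 247 [(0.625, 0.161, -0.063), (0.64, 0.173, -0.063), (0.655, 0.183, -0.06), (0.67, 0.189, -0.06), (0.685, 0.187, -0.06), (0.7, 0.187, -0.057), (0.715, 0.184, -0.057), (0.73, 0.176, -0.054), (0.745, 0.167, -0.052)]
```

View pics/r3.png

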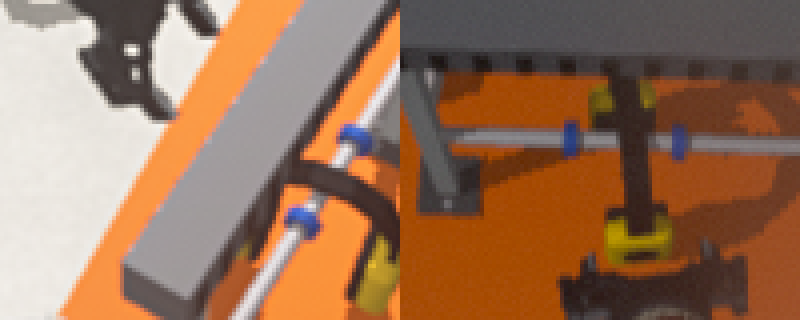

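The band hangs level: its top is at z ≈ 0.187, so the underside is at about 0.177 against the rail top at 0.175. It's still and midway between the collars, with the gripper clear, so I'm handing in.

```bash
python3 -c "
from h import *
print(job_done())"
```

```text
the job is handed in; nothing more can be done
None
```

The yellow ear defenders are hanging on the rail between the two blue collars, with one cup on each side, and I have handed the job in. I gripped them at the robot-side shoulder of the headband and lowered them until the force reading showed the rail taking the load. Then I opened the gripper and backed off.

**Last checks, at about 17.5 s:**
- **Height:** the band top measured about 0.187 m, so the underside is about 2 mm above the nominal rail top, within camera accuracy.
- **Position:** the band sits about 4 mm off the rail's centre line and 5–8 mm from the middle between the collars. It is about 9° off square to the rail and level.
- **Still and released:** repeated camera readings agreed to about 2 mm, the gripper was open about 0.1 m away, and contact forces were near zero.
- **Other objects:** I kept the arm well away from the jar, screwdriver, brush and drill. I did not measure their positions again at the end.

**Possible concern:** the moves cannot tilt the tool directly, so I got the 35° tilt by pushing against the arm's full reach. There, joint 3 read 0.055–0.058 against its stated 0.06 limit, and joint 2 later read -1.010, right at its limit. Nothing reported a fault, but if range is judged strictly, joint 3 would count as slightly past it.

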